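Free a stiff belt tensioner and hold it compressed past its click

ROBOT

A 6-joint arm with a two-finger parallel gripper is mounted at the origin on a cart in front of the work surface, level with it; the furniture and walls round the work are solid. World frame = base frame: x ahead of the robot, y to its left, z up, the work surface at z = 0. Lengths are in m, angles in rad, forces in N, time in s.
With the tool pointing down it reaches from about 0.35 to 0.975 m from the base axis. Payload 4.9 kg.
Tool frame: the origin (TCP) lies midway between the tips of the shut fingers; the grasp point (between the pads) lies 19 mm behind it; z points along the fingers, y is the line along which they close (so a half turn about z gives the same grasp; the last joint's range is limited). The gripper opens to 85 mm and grips with 20 to 120 N. Pads are 22 mm wide; open, the fingers measure 114 mm over their backs; the gripper's body (76 mm by 85 mm) begins 54 mm behind the grasp point. The pads swing forward as they close: fully open they stand 13 mm farther back than shut.
Start: joints at [1.168, 0.053, 1.613, -0, 1.476, -0.119], TCP at [0.175, 0.6, 0.231] pointing down, gripper open.
Joint ranges: [-3.01, 3.01], [-1.01, 2.22], [0.06, 2.58], [-1.02, 4.17], [0.09, 2.62], [-3.14, 3.14]. Speed limits (rad/s): [2.57, 2.57, 3.14, 3.14, 3.14, 3.14].

INTERFACE

Orientations are given as a rotation vector (axis times angle).
In Python, from station import ctrl, optics, job gives the robot as it stands.
- The arm moves only by the shell command python3 -m jog 'ROWS' [OPENING] [FORCE]. ROWS is JSON, a list of rows, each a list of 2 entries, a list of its own where there are three numbers: the shift along the tool's x, y, z in m, then the turn, a rotation vector about the tool's x, y, z in rad. A call has 1 to 5 rows; each row is the pose to reach, as a shift and turn from the pose commanded when the call began, along the tool's axes at that moment; what a row does not reach only later rows make up. A row lasts 1/10 s, in which the tool goes at most 50 mm and 8.59 degrees, less where a joint would pass 70% of its speed; a pose out of reach is approached as far as the arm can. A call with a gripper value outside its range is refused whole. OPENING is the opening, from 0 (shut) to 1 (fully open), set as the call begins (- or left out, the last holds). The fingers move at their own pace and stop on an object; FORCE is the grip in N (left out, the last holds). Time passes only in rows, so rows that repeat a pose let the fingers close. It gives the time, the measured TCP pose, the force, the opening and the grip force at its end, in the units of the state.
- ctrl.get_obs(): the state, without advancing time (a new reading comes with each control period).
- optics.get_image(name): name is "scene" or "side" or "wrist"; returns a dict with "image" (400x640x3 uint8, blue, green, red), "fx", "fy", "cx", "cy" (pixels), "rvec" (rotation vector, rad) and "tvec" (3), from world to camera coordinates, as OpenCV has them; the wrist camera has in their place "mount" (4x4, takes a point from camera to tool coordinates, whose origin is the TCP and whose axes are the flange's). Camera axes: x right, y down, z forward; pixel columns grow to the right and rows downward; lengths in m; the calibration is good to about 2 mm. A picture is of the moment at which its call begins: read the wrist's pose just before it. There is no depth.
- job.finish_job(): hands the job in; it is judged then, once.
The state is a dict: "t": time; "q": joint angles; "dq": joint speeds; "effort": joint torques, N m; "tool_pos": TCP position; "tool_rot": TCP orientation; "contact_force": force on the tool from outside, world axes, zero at the start; "wrist_torque": the same for the moment, N m; "opening": finger opening in m; "grip_force": force on a finger pad.
Only numpy, scipy, OpenCV 4.12 (cv2) and the standard library are available. Lean on these libraries where they do the work, as an engineer would, in place of code of your own. Each camera call takes 0.05 s, during which the arm holds its last target. There are 200 camera calls.

TASK

The sprung belt tensioner on the grey service plate has stood for months: take it by the red handle, pull its arm all the way round to its end stop and then ease it slowly all the way back to rest, without ever letting it fly back. Then push the arm back again past the ratchet click until its yellow pointer lies in the green band, and finish while still holding it there, still and under spring load in the fingers, so that a colleague can fit the locking pin. Leave the tools and other things around it where they are.

Things in the scene. Friction and masses are not known exactly. Their poses are not given: they have to be found in the camera images.
- rig: grey steel plate bolted to the worktop (never moves in a run), 250 mm along its x, 230 mm along y, 12 mm thick; origin at the centre of its underside, z up. It carries the tensioner, a brass pawl far left and a drive pulley far right (x 78, y -70 mm, top 46 mm up). Painted arc 160 mm from the pivot: white for joint values 0 to 0.62, green 0.62 to 0.82, red from there to the end stop.
- pivot (a point): pivot of the tensioner arm on the plate (on its axis, at the plate's top face, 12 mm above the worktop; at x +60 mm, y 0 in the plate's frame). The pivot pin's top is 54 mm above the worktop. The axis is vertical.
- handle_top (a point): centre of the top of the red upright round handle at the end of the blue arm: 18 mm diameter, 130 mm from the pivot axis, its top 112 mm above the worktop, red sleeve from 50 to 112 mm; below it the black idler roller, 40 mm diameter, top 44 mm above the worktop. It moves with the arm, on a level circle of radius 130 mm about pivot.
- tensioner (a joint): angle of the blue arm about its vertical pivot, rad: 0 at rest, 0.9 at its end stop, growing anticlockwise from above. In the plate's frame the arm points from the pivot along (-cos a, -sin a), a = value - 0.45. A spring always drives it to 0: about 3 N at the handle at rest, 12 N at the end stop; it flies back if let go. A yellow pointer on the arm's end shows the value on the painted arc.
- pawl (a joint): angle of the brass pawl, rad: 0 when down, about 0.07 when lifted. Its roller nose rides over a tooth on the arm's hub while the arm is between about 0.20 and 0.61 (top at 0.41), adding 2 to 4 N at the handle before the top, then drops with a click. It does not lock the arm.
- spanner_13: steel spanner, 210 mm long, 7 mm high, lying to the left of the plate; leave alone (origin: centre of the underside)
- hex_key_5: black hex key, 83 mm long, 5 mm high, lying in front of the plate; leave alone (origin: centre of the underside)
- bolt_m10: steel bolt standing on its head in front of the plate, 37 mm high; leave alone (origin: centre of the underside)
- nut_m12: steel nut in front of the plate, 22 mm wide, 9 mm high; leave alone (origin: centre of the underside)
- jar_1: the nearer of two jars: clear with grey lid, 56 mm diameter, 90 mm high, left of the work; leave alone (origin: centre of the underside)
- aerosol_1: the nearest spray can, 67 mm diameter, 189 mm high, left of the work; leave alone (origin: centre of the underside)
- tape_measure: yellow tape measure, 43x79 mm, 66 mm high, left of the work; leave alone (origin: centre of the underside)

How it is judged:
On the way, in this order (a step that is already met when the one before it is completed fails the run):
1. the arm is pulled round to its end stop (joint above 0.84) (value of joint tensioner above 0.84 rad), for 0.1 s.
2. the arm is eased back to rest (joint below 0.08) (value of joint tensioner below 0.08 rad), for 0.1 s.
At the end, for the whole second after the job is handed in: The arm stands still (under 0.08 rad/s) past the click with its pointer in the green band (green is 0.62 to 0.82; 0.61 to 0.84 is accepted), and the fingers hold it there against its spring, bearing on it with more than 3 N (value of joint tensioner between 0.61 and 0.84 rad and velocity of joint tensioner between -0.08 and 0.08 rad/s and contact force between the fingers and tensioner above 3 N); the arm keeps its last pose, push and grip.
It fails at once if the arm flies back (faster than 1.5 rad/s, about 0.2 m/s at the handle) (velocity of joint tensioner below -1.5 rad/s).
It fails at once if a tool or other thing round the work is moved by more than 30 mm (distance of any of spanner_13, hex_key_5, bolt_m10, nut_m12, jar_1, aerosol_1, tape_measure from where it was at the start of the episode above 0.03 m).
It also fails if it takes over 40 s, if anything falls off the work surface, if the arm or the gripper's body presses on something with over 40 N, if the wrist force passes 120 N, or if a joint passes its speed limit or range.

## Working session

There is one attempt and no reset: what is moved stays moved. The work goes in short steps, Python scripts to look and compute and a shell command to move; the robot and the scene stay as the last step left them, time stands still between calls to the robot, and variables do not carry over. Pictures are saved under pics/ and viewed, at most 10 in all, crops included, and the job is handed in when it is done.

```bash
mkdir -p pics
python3 - <<'E'
from station import ctrl, optics, job
import cv2, json
o=ctrl.get_obs(); print({k:o[k] for k in ("t","tool_pos","tool_rot","contact_force","opening","grip_force")})
for n in ("scene","side"):
    d=optics.get_image(n); cv2.imwrite(f"pics/{n}0.png",d["image"])
    print(n,{k:v for k,v in d.items() if k!="image"})
E
```

```text
{'t': 0.0, 'tool_pos': array([0.17473087, 0.59942411, 0.23008524]), 'tool_rot': array([-4.44182551e-01, -3.10947948e+00,  3.08763370e-03]), 'contact_force': array([-0.47483527,  0.78878746,  0.34443837]), 'opening': 0.08570538637483247, 'grip_force': 0.0}
scene {'fx': 434.13822267808393, 'fy': 434.13822267808393, 'cx': 321.2549622959992, 'cy': 197.50700297832145, 'rvec': array([ 2.17459294, -1.01620168,  0.39253201]), 'tvec': array([-0.1500447 ,  0.45136942,  0.77969426])}
side {'fx': 392.44221061049956, 'fy': 392.44221061049956, 'cx': 319.42386273175543, 'cy': 195.356525798181, 'rvec': array([ 2.08036057, -0.41344187,  0.25548607]), 'tvec': array([-0.36806352,  0.29835939,  0.55567426])}
```

View pics/scene0.png

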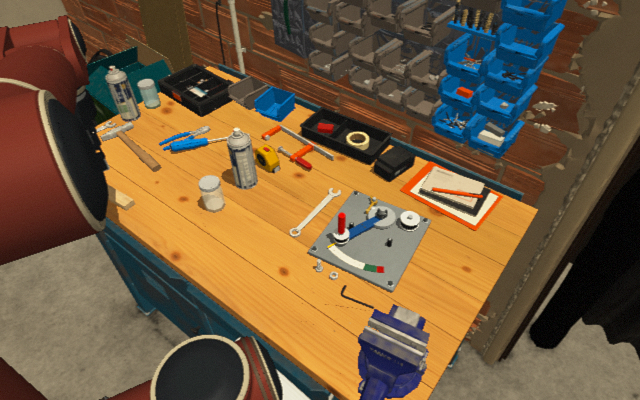

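View pics/side0.png

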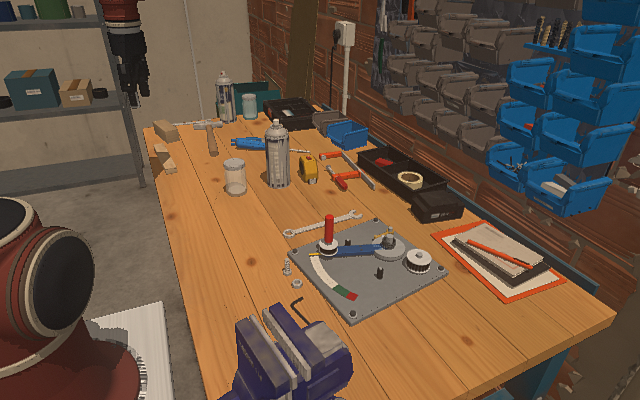

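Scene: red handle top at about (341,214), plate at 310–428 × 193–290. Side: handle top at about (329,216). I'll zoom both for accurate pixels.

Run:
```python
import cv2, numpy as np
a=cv2.imread("pics/scene0.png")[180:300,295:445]; b=cv2.imread("pics/side0.png")[195:330,280:460]
A=cv2.resize(a,None,fx=4,fy=4,interpolation=cv2.INTER_CUBIC); cv2.imwrite("pics/s4.png",A)
B=cv2.resize(b,None,fx=4,fy=4,interpolation=cv2.INTER_CUBIC); cv2.imwrite("pics/d4.png",B)
```

```text
(no output)
```

View pics/s4.png

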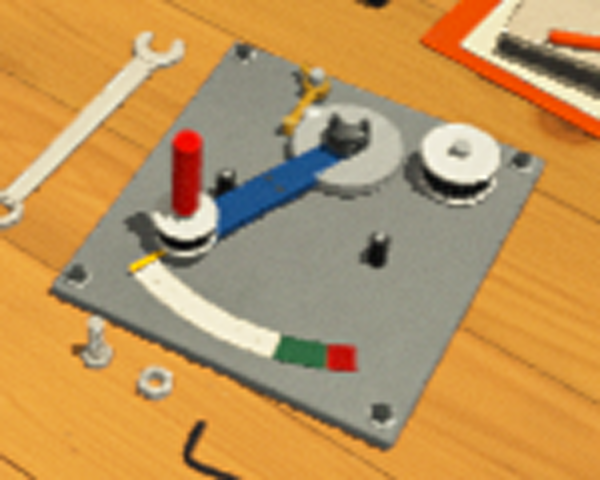

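View pics/d4.png

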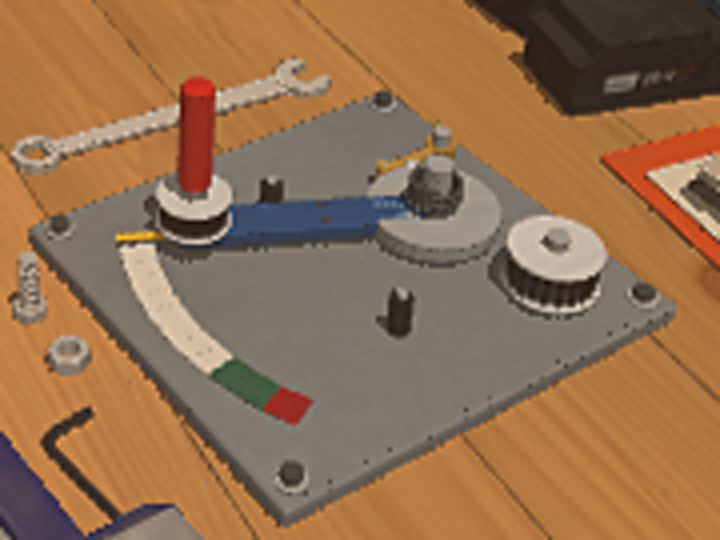

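Scene crop: handle top (187,138), pivot pin top (350,124), pulley top (460,148), and plate corners. Side crop: handle top (197,86), pivot pin (440,165), pulley (556,238). Now I'll fit the plate's pose to these points.

```bash
cat > h.py <<'E'
import numpy as np, cv2
from scipy.optimize import least_squares
from station import optics, ctrl
C={n:optics.get_image(n) for n in("scene","side")}
def proj(n,P):
    d=C[n];K=np.array([[d["fx"],0,d["cx"]],[0,d["fy"],d["cy"]],[0,0,1]])
    return cv2.projectPoints(np.array(P,float).reshape(-1,1,3),d["rvec"],d["tvec"],K,None)[0][:,0]
E
python3 - <<'E'
from h import *
hx,hy=60-130*np.cos(.45),130*np.sin(.45)
P=np.array([[hx,hy,112],[60,0,54],[78,-70,46],[125,115,12],[-125,115,12],[-125,-115,12],[125,-115,12]])/1e3
S=np.array([[187,138],[350,122],[460,148],[235,42],[52,288],[388,438],[545,160]])/4+[295,180]
D=np.array([[197,86],[440,165],[556,238],[380,93],[32,232],[285,515],[675,303]])/4+[280,195]
def W(p):
    c,s=np.cos(p[2]),np.sin(p[2]); return np.c_[P[:,0]*c-P[:,1]*s+p[0],P[:,0]*s+P[:,1]*c+p[1],P[:,2]]
f=lambda p:np.r_[(proj("scene",W(p))-S).ravel(),(proj("side",W(p))-D).ravel()]
r=least_squares(f,[.7,0,0],loss="soft_l1"); print(r.x,np.round(f(r.x).reshape(-1,2),1).tolist())
print(W(r.x)[:3])
# free triangulation of handle
t=least_squares(lambda x:np.r_[(proj("scene",x)-S[0]).ravel(),(proj("side",x)-D[0]).ravel()],[.7,0,.1]);print(t.x)
d=optics.get_image("wrist");print(d["mount"])
E
```

```text
[0.54638793 0.1001195  0.17823766] [[-0.2, 0.9], [-0.1, -1.5], [0.3, -0.6], [-0.4, -0.7], [-1.0, -0.1], [1.2, 2.0], [0.3, -0.3], [-0.3, 0.1], [-0.5, -0.3], [0.5, -0.4], [0.9, -1.1], [-2.1, -1.1], [-0.2, 0.5], [1.1, 0.7]]
[[0.48020847 0.14565307 0.112     ]
 [0.60543739 0.11075723 0.054     ]
 [0.63556291 0.04505751 0.046     ]]
[0.48193516 0.14689371 0.11163355]
[[-1.74371751e-03 -9.46362541e-01 -3.23101996e-01  8.32340413e-02]
 [ 9.99998426e-01 -1.75593632e-03 -2.53673473e-04  2.18531989e-04]
 [-3.27279457e-04 -3.23101930e-01  9.46364114e-01 -1.43363435e-01]
 [ 0.00000000e+00  0.00000000e+00  0.00000000e+00  1.00000000e+00]]
```

```bash
cat > to.py <<'E'
import sys,numpy as np
from scipy.spatial.transform import Rotation as R
from station import ctrl
o=ctrl.get_obs(); r=R.from_rotvec(o["tool_rot"]); p=o["tool_pos"]
t=np.array(list(map(float,sys.argv[1:4]))); pv=np.array([.6055,.111])
M=r.as_matrix(); v=p[:2]-pv
print("t",o["t"],"tcp",p.round(4),"shift",(M.T@(t-p)).round(4),"yaw_y",np.degrees(np.arctan2(M[1,1],M[0,1])).round(2),"tilt",M[:,2].round(3),
 "R",np.hypot(*v).round(4),"joint",(np.arctan2(v[1],v[0])%(2*np.pi)-(np.pi+.178-.45)).round(3),"F",o["contact_force"].round(1),"open",round(o["opening"],4),"grip",round(o["grip_force"],1))
E
python3 to.py .481 .146 .23
```

```text
t 0.25 tcp [0.1749 0.5997 0.2307] shift [-0.4209 -0.3499  0.001 ] yaw_y 73.74 tilt [-0.    -0.001 -1.   ] R 0.6514 joint -0.576 F [ 0.3  0.8 -0.2] open 0.0853 grip 0.0
```

```bash
python3 -m jog '[[[-0.035,-0.03,-0.015],[0,0,0]],[[-0.07,-0.06,-0.03],[0,0,0]],[[-0.105,-0.09,-0.03],[0,0,0]],[[-0.14,-0.12,-0.03],[0,0,0]],[[-0.175,-0.15,-0.03],[0,0,0]]]' 1 40
python3 -m jog '[[[-0.035,-0.03,0],[0,0,0]],[[-0.07,-0.06,0],[0,0,0]],[[-0.105,-0.09,0],[0,0,0]],[[-0.14,-0.12,0],[0,0,0]],[[-0.175,-0.15,0],[0,0,0]]]'
python3 -m jog '[[[-0.035,-0.025,0.01],[0,0,0]],[[-0.07,-0.05,0.02],[0,0,-0.01]],[[-0.07,-0.05,0.03],[0,0,-0.01]],[[-0.07,-0.05,0.03],[0,0,-0.01]]]'
python3 to.py .481 .146 .073
python3 - <<'E'
from station import optics
import cv2
cv2.imwrite("pics/w1.png",optics.get_image("wrist")["image"])
E
```

```text
t: 0.75
tool_pos: [0.3016, 0.4055, 0.2615]
tool_rot: [0.443, 3.11, 0.001]
contact_force: [1.2, 0.2, 0.1]
opening: 0.0857
grip_force: 0.0
t: 1.25
tool_pos: [0.4276, 0.2123, 0.2614]
tool_rot: [0.444, 3.109, 0.001]
contact_force: [-0.0, 1.5, 0.1]
opening: 0.0852
grip_force: 0.0
t: 1.65
tool_pos: [0.4793, 0.1457, 0.2292]
tool_rot: [-0.432, -3.108, 0.001]
contact_force: [0.4, 0.2, 0.3]
opening: 0.0851
grip_force: 0.0
t 1.65 tcp [0.4793 0.1457 0.2292] shift [-0.0021  0.001   0.1562] yaw_y 74.19 tilt [-0.004 -0.    -1.   ] R 0.1309 joint 0.004 F [0.4 0.2 0.3] open 0.0851 grip 0.0
```

View pics/w1.png

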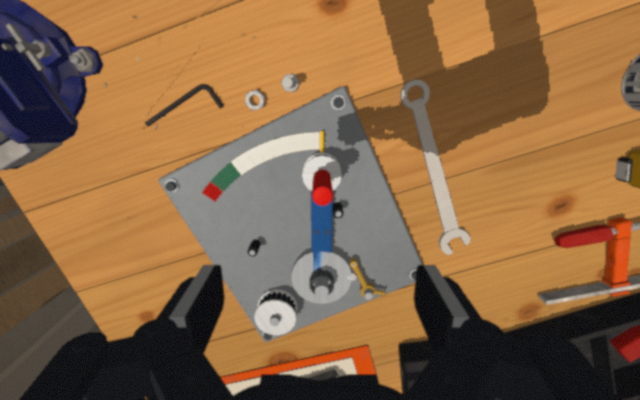

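The wrist view shows the handle top at (322,195), midway between the fingers, with the arm pointing straight along the image. I'll descend and grip.

```bash
python3 -m jog '[[[-0.002,0.001,0.04],[0,0,0]],[[-0.002,0.001,0.08],[0,0,0]],[[-0.002,0.001,0.12],[0,0,0]],[[-0.002,0.001,0.145],[0,0,0]],[[-0.002,0.001,0.155],[0,0,0]]]'
python3 -m jog '[[[0,0,0],[0,0,0]],[[0,0,0],[0,0,0]],[[0,0,0],[0,0,0]],[[0,0,0],[0,0,0]],[[0,0,0],[0,0,0]]]' 0 40
python3 -m jog '[[[0,0,0],[0,0,0]],[[0,0,0],[0,0,0]],[[0,0,0],[0,0,0]]]' 
python3 to.py .481 .146 .073
```

```text
t: 2.2
tool_pos: [0.4798, 0.1479, 0.0737]
tool_rot: [-0.424, -3.108, 0.002]
contact_force: [-0.5, -1.1, -0.3]
opening: 0.0852
grip_force: 0.0
t: 2.7
tool_pos: [0.4834, 0.1472, 0.0779]
tool_rot: [0.429, 3.11, 0.002]
contact_force: [-1.1, 2.2, 2.1]
opening: 0.0171
grip_force: 38.9
t: 3.0
tool_pos: [0.4834, 0.1472, 0.0778]
tool_rot: [0.429, 3.11, 0.002]
contact_force: [-0.5, 2.6, 6.3]
opening: 0.0169
grip_force: 39.1
t 3.0 tcp [0.4834 0.1472 0.0778] shift [ 0.002  -0.0019  0.0048] yaw_y 74.3 tilt [ 0.002  0.001 -1.   ] R 0.1274 joint -0.017 F [-0.5  2.6  6.3] open 0.0169 grip 39.1
```

Gripped: opening is 17 mm on the 18 mm handle. Now the arc, in the tool frame (x radial, pull along −y, turn −z), with R = 130 mm.

```bash
python3 -m jog '[[[-0.0001,-0.0052,0],[0,0,-0.04]],[[-0.0004,-0.0104,0],[0,0,-0.08]],[[-0.0009,-0.0156,0],[0,0,-0.12]],[[-0.0017,-0.0207,0],[0,0,-0.16]],[[-0.0026,-0.0258,0],[0,0,-0.20]]]'
python3 to.py .481 .146 .073
python3 -m jog '[[[-0.0001,-0.0052,0],[0,0,-0.04]],[[-0.0004,-0.0104,0],[0,0,-0.08]],[[-0.0009,-0.0156,0],[0,0,-0.12]],[[-0.0017,-0.0207,0],[0,0,-0.16]],[[-0.0026,-0.0258,0],[0,0,-0.20]]]'
python3 to.py .481 .146 .073
```

```text
t: 3.5
tool_pos: [0.4789, 0.1221, 0.0778]
tool_rot: [0.114, 3.137, 0.004]
contact_force: [-0.7, 4.4, 6.4]
opening: 0.0169
grip_force: 39.2
t 3.5 tcp [0.4789 0.1221 0.0778] shift [-0.0003  0.024   0.0049] yaw_y 85.84 tilt [ 0.002  0.002 -1.   ] R 0.1271 joint 0.185 F [-0.7  4.4  6.4] open 0.0169 grip 39.2
t: 4.0
tool_pos: [0.4794, 0.0967, 0.0778]
tool_rot: [-0.199, 3.133, 0.006]
contact_force: [-1.2, 6.1, 6.6]
opening: 0.0168
grip_force: 39.4
t 4.0 tcp [0.4794 0.0967 0.0778] shift [-0.0078  0.0486  0.005 ] yaw_y 97.29 tilt [ 0.002  0.004 -1.   ] R 0.1269 joint 0.385 F [-1.2  6.1  6.6] open 0.0168 grip 39.4
```

```bash
python3 -m jog '[[[-0.0001,-0.0052,0],[0,0,-0.04]],[[-0.0004,-0.0104,0],[0,0,-0.08]],[[-0.0009,-0.0156,0],[0,0,-0.12]],[[-0.0017,-0.0207,0],[0,0,-0.16]],[[-0.0026,-0.0258,0],[0,0,-0.20]]]'
python3 -m jog '[[[-0.0001,-0.0052,0],[0,0,-0.04]],[[-0.0004,-0.0104,0],[0,0,-0.08]],[[-0.0009,-0.0156,0],[0,0,-0.12]],[[-0.0017,-0.0207,0],[0,0,-0.16]],[[-0.0026,-0.0258,0],[0,0,-0.20]]]'
python3 to.py .481 .146 .073
python3 -m jog '[[[-0.0001,-0.0039,0],[0,0,-0.03]],[[-0.0003,-0.0078,0],[0,0,-0.06]],[[-0.0006,-0.0117,0],[0,0,-0.09]],[[-0.0006,-0.0117,0],[0,0,-0.09]],[[-0.0006,-0.0117,0],[0,0,-0.09]]]'
python3 to.py .481 .146 .073
```

```text
t: 4.5
tool_pos: [0.4851, 0.0713, 0.0778]
tool_rot: [-0.511, 3.098, 0.005]
contact_force: [-2.7, 6.6, 7.3]
opening: 0.0169
grip_force: 39.5
t: 5.0
tool_pos: [0.4954, 0.0481, 0.0778]
tool_rot: [-0.818, 3.032, 0.006]
contact_force: [-4.9, 9.1, 10.0]
opening: 0.0164
grip_force: 39.7
t 5.0 tcp [0.4954 0.0481 0.0778] shift [-0.0368  0.0919  0.0052] yaw_y 120.2 tilt [-0.     0.004 -1.   ] R 0.1268 joint 0.791 F [-4.9  9.1 10. ] open 0.0164 grip 39.7
t: 5.5
tool_pos: [0.5015, 0.0384, 0.0777]
tool_rot: [-0.951, 2.994, 0.007]
contact_force: [-5.4, 7.7, 10.7]
opening: 0.0171
grip_force: 39.8
t 5.5 tcp [0.5015 0.0384 0.0777] shift [-0.0454  0.0997  0.0052] yaw_y 125.25 tilt [-0.001  0.004 -1.   ] R 0.1269 joint 0.882 F [-5.4  7.7 10.7] open 0.0171 grip 39.8
```

```bash
python3 -m jog '[[[-0.0001,-0.003,0],[0,0,-0.02]],[[-0.0001,-0.003,0],[0,0,-0.02]],[[-0.0001,-0.003,0],[0,0,-0.02]]]'
python3 to.py .481 .146 .073
python3 - <<'E'
from station import optics
import cv2
a=optics.get_image("side")["image"][195:330,280:460]
cv2.imwrite("pics/d5.png",cv2.resize(a,None,fx=4,fy=4,interpolation=cv2.INTER_CUBIC))
E
```

```text
t: 5.8
tool_pos: [0.503, 0.0362, 0.0777]
tool_rot: [0.982, -2.984, -0.007]
contact_force: [-6.0, 9.0, 11.2]
opening: 0.0169
grip_force: 39.9
t 5.8 tcp [0.503  0.0362 0.0777] shift [-0.0475  0.1014  0.0052] yaw_y 126.42 tilt [-0.002  0.004 -1.   ] R 0.1269 joint 0.903 F [-6.   9.  11.2] open 0.0169 grip 39.9
```

View pics/d5.png

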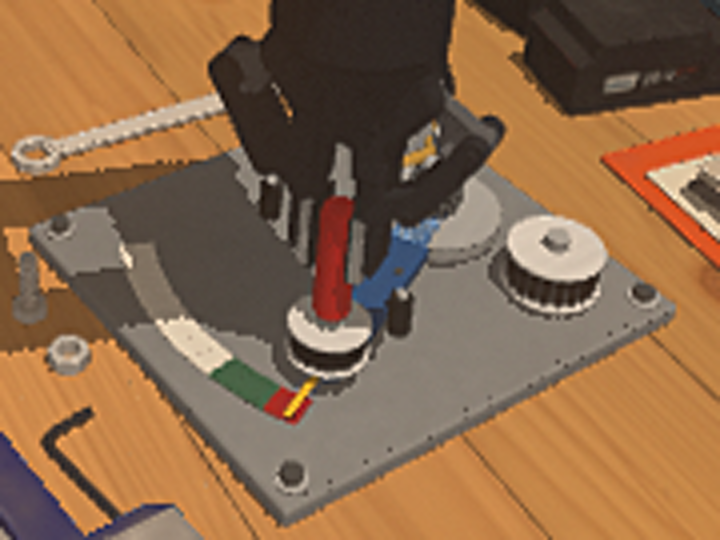

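The pointer lies at (296,402), well into the red, with the arm beside the end post, so the end stop is reached. Now I'll ease it back at 0.4 rad/s.

```bash
python3 -m jog '[[[-0.0001,0.0052,0],[0,0,0.04]],[[-0.0004,0.0104,0],[0,0,0.08]],[[-0.0009,0.0156,0],[0,0,0.12]],[[-0.0017,0.0207,0],[0,0,0.16]],[[-0.0026,0.0258,0],[0,0,0.20]]]' | grep grip
python3 -m jog '[[[-0.0001,0.0052,0],[0,0,0.04]],[[-0.0004,0.0104,0],[0,0,0.08]],[[-0.0009,0.0156,0],[0,0,0.12]],[[-0.0017,0.0207,0],[0,0,0.16]],[[-0.0026,0.0258,0],[0,0,0.20]]]' | grep grip
python3 to.py .481 .146 .073
python3 -m jog '[[[-0.0001,0.0052,0],[0,0,0.04]],[[-0.0004,0.0104,0],[0,0,0.08]],[[-0.0009,0.0156,0],[0,0,0.12]],[[-0.0017,0.0207,0],[0,0,0.16]],[[-0.0026,0.0258,0],[0,0,0.20]]]' | grep grip
python3 -m jog '[[[-0.0001,0.0052,0],[0,0,0.04]],[[-0.0004,0.0104,0],[0,0,0.08]],[[-0.0009,0.0156,0],[0,0,0.12]],[[-0.0017,0.0207,0],[0,0,0.16]],[[-0.0026,0.0258,0],[0,0,0.20]]]' | grep grip
python3 to.py .481 .146 .073
```

```text
grip_force: 39.7
grip_force: 39.5
t 6.85 tcp [0.482  0.0822 0.0778] shift [-0.0139  0.0623  0.0049] yaw_y 103.43 tilt [ 0.001  0.002 -1.   ] R 0.1268 joint 0.501 F [-3.2  5.   7.4] open 0.017 grip 39.5
grip_force: 39.5
grip_force: 39.4
t 7.85 tcp [0.4804 0.1339 0.0779] shift [0.0014 0.012  0.0049] yaw_y 80.51 tilt [ 0.001  0.002 -1.   ] R 0.1272 joint 0.091 F [-2.6  4.2  7. ] open 0.0171 grip 39.4
```

```bash
python3 -m jog '[[[-0.0001,0.0039,0],[0,0,0.03]],[[-0.0003,0.0078,0],[0,0,0.06]],[[-0.0006,0.0117,0],[0,0,0.09]],[[-0.0008,0.0143,0],[0,0,0.11]],[[-0.0008,0.0143,0],[0,0,0.11]]]' |grep grip
python3 -m jog '[[[0,0,0],[0,0,0]],[[0,0,0],[0,0,0]]]' |grep grip
python3 to.py .481 .146 .073
python3 - <<'E'
from station import optics
import cv2
a=optics.get_image("side")["image"][195:330,280:460]
cv2.imwrite("pics/d6.png",cv2.resize(a,None,fx=4,fy=4,interpolation=cv2.INTER_CUBIC))
E
```

```text
grip_force: 39.6
grip_force: 39.6
t 8.55 tcp [0.4834 0.1472 0.0778] shift [ 0.002  -0.0018  0.0048] yaw_y 74.31 tilt [ 0.001  0.001 -1.   ] R 0.1274 joint -0.016 F [-2.9  2.9  8.1] open 0.0168 grip 39.6
```

View pics/d6.png

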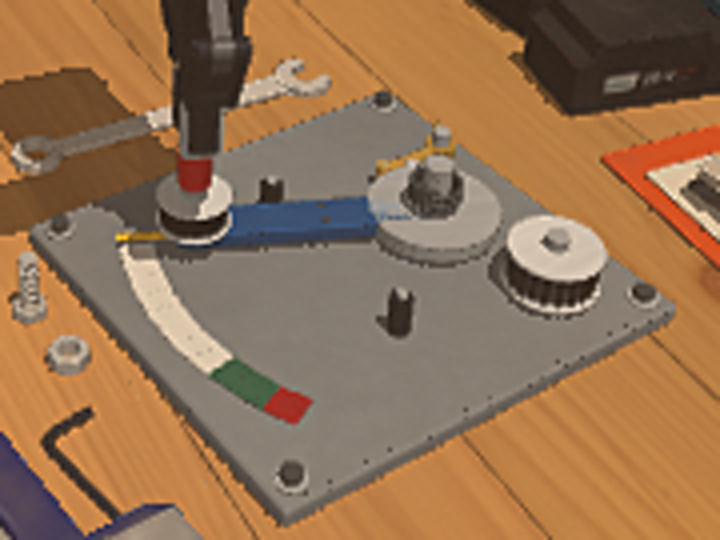

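The pointer is back at (135,237), exactly its starting place, with the handle still in the fingers. Now I'll push round to about 0.73.

```bash
for i in 1; do :; done
python3 -m jog '[[[-0.0001,-0.0052,0],[0,0,-0.04]],[[-0.0004,-0.0104,0],[0,0,-0.08]],[[-0.0009,-0.0156,0],[0,0,-0.12]],[[-0.0017,-0.0207,0],[0,0,-0.16]],[[-0.0026,-0.0258,0],[0,0,-0.20]]]' |grep grip
python3 -m jog '[[[-0.0001,-0.0052,0],[0,0,-0.04]],[[-0.0004,-0.0104,0],[0,0,-0.08]],[[-0.0009,-0.0156,0],[0,0,-0.12]],[[-0.0017,-0.0207,0],[0,0,-0.16]],[[-0.0026,-0.0258,0],[0,0,-0.20]]]' |grep grip
python3 -m jog '[[[-0.0001,-0.0052,0],[0,0,-0.04]],[[-0.0004,-0.0104,0],[0,0,-0.08]],[[-0.0009,-0.0156,0],[0,0,-0.12]],[[-0.0017,-0.0207,0],[0,0,-0.16]],[[-0.0026,-0.0258,0],[0,0,-0.20]]]' |grep grip
python3 -m jog '[[[-0.0001,-0.0039,0],[0,0,-0.03]],[[-0.0003,-0.0078,0],[0,0,-0.06]],[[-0.0006,-0.0117,0],[0,0,-0.09]],[[-0.0008,-0.0143,0],[0,0,-0.11]],[[-0.0012,-0.0175,0],[0,0,-0.135]]]' |grep grip
python3 -m jog '[[[0,0,0],[0,0,0]],[[0,0,0],[0,0,0]],[[0,0,0],[0,0,0]],[[0,0,0],[0,0,0]],[[0,0,0],[0,0,0]]]' |grep grip
python3 to.py .481 .146 .073
python3 - <<'E'
from station import optics
import cv2
a=optics.get_image("side")["image"][195:330,280:460]
cv2.imwrite("pics/d7.png",cv2.resize(a,None,fx=4,fy=4,interpolation=cv2.INTER_CUBIC))
E
```

```text
grip_force: 39.6
grip_force: 39.7
grip_force: 39.9
grip_force: 40.0
grip_force: 40.0
t 11.1 tcp [0.4916 0.0553 0.0778] shift [-0.0308  0.086   0.0051] yaw_y 116.39 tilt [-0.001  0.004 -1.   ] R 0.1268 joint 0.727 F [-6.1  7.7 10.2] open 0.0167 grip 40.0
```

View pics/d7.png

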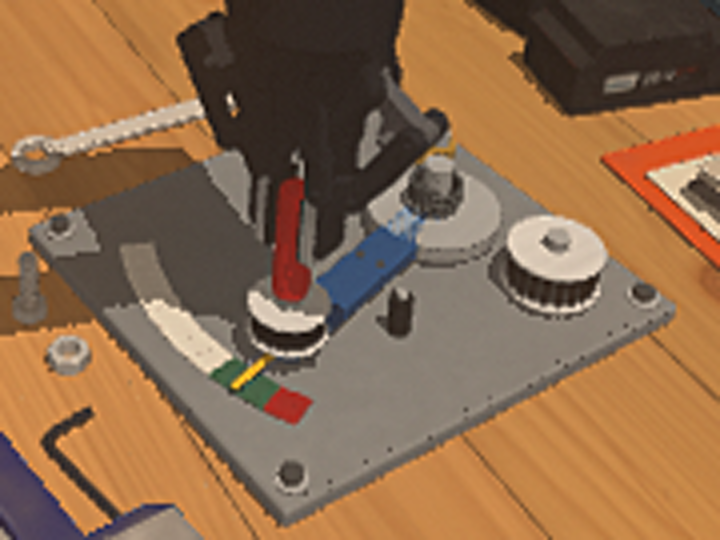

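The pointer lies mid-green at (250,373). The handle is still gripped, with about 10 N of spring load in the fingers. I'll hand it in.

```bash
python3 -c "
from station import job
print(job.finish_job())"
```

```text
the job is handed in; nothing more can be done
None
```

I pulled the tensioner to its end stop, eased it back to rest, then pushed it past the click to about 0.73 rad and handed the job in; the fingers still hold it there in the green band under about 10 N of spring load (no verdict was returned).

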